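# Right the fallen topping container and slide it onto its mat

### The job

The square white topping container has fallen on its side on the steel counter. Tip it back up onto its foot, easing it down so that it does not fall or bang onto its base, and slide it along the counter, without lifting it off, until it stands upright wholly on the round green mat. Leave the bowl, jar, timer and pen where they are.

Things in the scene. Friction and masses are not known exactly. Their poses are not given: they have to be found in the camera images.
- container: Square open-topped white plastic container, green band at the rim: 104 x 104 mm outside, 150 mm high, walls and floor 5 mm (inside 94 x 94 mm), about 0.42 kg. Origin: centre of its underside; z points out of the mouth, x and y square to its side walls. Starts lying on a side wall (origin 52 mm above the counter), y axis up, mouth roughly to the robot's right (-y), underside to its left.
- mat: Round green mat, 190 mm across, 1 mm thin, flush with the counter for all purposes (nothing catches on it), fixed. Origin: its centre. It lies to the left or to the right of the container.
- scale: Kitchen scale, white with a steel platter, 200 x 180 x 44 mm (x, y, z), fixed to the counter, on the other side from the mat. Origin: centre of its underside.
- bowl: Small steel bowl, 124 mm across and 45 mm high, loose on the scale. Origin: centre of its underside. Leave alone.
- jar: Amber jar with green cap, 70 mm across, 110 mm high, loose, standing at the back of the counter. Origin: centre of its underside. Leave alone.
- timer: White kitchen timer, 65 x 65 x 20 mm, loose, lying near the robot on one side. Origin: centre of its underside. Leave alone.
- pen: Orange pen, 9 x 140 x 9 mm, long axis y, loose, lying near the robot on the other side. Origin: centre of its underside. Leave alone.
Mind the look-alikes: they are no part of the job. Of the things like the container, leave any that is pink or purple; of the rest the larger one is meant.

How it is judged (in metres and radians):
At the end, for the whole second after the job is handed in: The container stands upright (within 0.06 rad) on its foot on the counter, at rest, its centre within 25 mm of the mat's centre (its foot wholly on the mat), released (angle between container's own z axis and vertical below 0.06 rad and height (world z) of container below 0.01 m and horizontal distance between container and mat below 0.025 m and linear speed of container below 0.02 m/s and angular speed of container below 0.1 rad/s); the robot touches nothing.
It fails at once if the container falls or is swung fast (turns faster than 3 rad/s) (angular speed of container above 3 rad/s).
It fails at once if the container is lifted off the counter (underside centre over 85 mm high, or over 30 mm when near upright) (height (world z) of container above 0.085 m or (angle between container's own z axis and vertical below 0.3 rad and height (world z) of container above 0.03 m)).
It fails at once if the bowl, jar, timer or pen is displaced by more than 20 mm (distance of any of bowl, jar, timer, pen from where it was at the start of the episode above 0.02 m).
It also fails if it takes over 64 s, if anything falls off the work surface, if the arm or the gripper's body presses on something with over 40 N, if the wrist force passes 120 N, or if a joint passes its speed limit or range.

### The arm

A 6-joint arm with a two-finger parallel gripper is mounted at the origin on the work surface. World frame = base frame: x ahead of the robot, y to its left, z up, the work surface at z = 0. Lengths are in m, angles in degrees, forces in N, time in s.
With the tool pointing down it reaches from about 0.325 to 0.925 m from the base axis. Payload 3.1 kg.
Tool frame: the origin (TCP) lies on the centre line of the jaws, within the pads' length; the fingertips stand 25 mm ahead of it and the grasp point (between the pads) lies 6 mm ahead of it; z points along the fingers, y is the line along which they close (so a half turn about z gives the same grasp; the last joint's range is limited). The gripper opens to 85 mm and grips with 20 to 120 N. Pads are 22 mm wide; open, the fingers measure 114 mm over their backs; the gripper's body (76 mm by 85 mm) begins 54 mm behind the grasp point. The pads swing forward as they close: fully open they stand 13 mm farther back than shut.
Start: joints at [64.389, 12.427, 92.441, -0, 75.132, -6.429], TCP at [0.205, 0.59, 0.256] pointing down, gripper open.
Joint ranges: [-157.48, 157.48], [-44.54, 120.13], [17.64, 146.25], [-64.5, 244.5], [7.68, 150.69], [-147.95, 147.95]. Speed limits (degrees/s): [159.86, 159.86, 180, 180, 180, 180].

### API

Orientations are given as a 3x3 rotation matrix whose columns are the frame's x, y, z axes.
In Python, from plant import env, eyes, ticket gives the robot as it stands.
- The arm moves only by the tool step_arm, never from a script. Its argument "commands" is a list of rows, each an object of numbers: "ax", "ay", "az": the turn, a rotation vector about the tool's x, y, z in degrees; "x", "y", "z": the shift along the tool's x, y, z in mm; "claw": the finger opening in mm, from 0 to 85.4. In form: [{"ax": .., "ay": .., "az": .., "x": .., "y": .., "z": .., "claw": ..}, ...]. A call has exactly 10 rows; each row is the pose to reach, as a shift and turn from the pose commanded when the call began, along the tool's axes at that moment; what a row does not reach only later rows make up. A row lasts 1/8 s, in which the tool goes at most 62.5 mm and 10.7 degrees, less where a joint would pass 70% of its speed; a pose out of reach is approached as far as the arm can. A call with a gripper value outside its range is refused whole. The fingers move at their own pace and stop on an object; the grip force is fixed at half the most. Time passes only in rows, so rows that repeat a pose let the fingers close, or fill a call up. It gives the time, the measured TCP pose, the force, the opening and the grip force at its end, in the units of the state.
- env.sense(): the state, without advancing time (a new reading comes with each control period).
- eyes.grab_frame(name): name is "scene" or "top" or "wrist"; returns a dict with "color" (384x512x3 uint8, red, green, blue), "depth" (384x512 float32, m along the optical axis (not along the pixel's ray), 0 where there is no reading), "mtx" (3x3 intrinsics, pixels), "R" (3x3) and "t" (3): a world point X has camera coordinates R X + t. Camera axes: x right, y down, z forward; pixel columns grow to the right and rows downward; lengths in m; the calibration is good to about 2 mm. A picture is of the moment at which its call begins.
- ticket.finish_job(): hands the job in; it is judged then, once.
The state is a dict: "time": time; "joint_positions": joint angles; "joint_vel": joint speeds; "joint_efforts": joint torques, N m; "tcp_pos": TCP position; "ee_rot": TCP orientation; "ft_force": force on the tool from outside, world axes, zero at the start; "wrist_torque": the same for the moment, N m; "width": opening from 0.0 (shut) to 1.0 (fully open); "gripper_force": force on a finger pad.
Only numpy, scipy, OpenCV 4.12 (cv2) and the standard library are available. Lean on these libraries where they do the work, as an engineer would, in place of code of your own. Each camera call takes 0.05 s, during which the arm holds its last target. There are 200 camera calls.

## Working session

There is one attempt and no reset: what is moved stays moved. The work goes in short steps, Python scripts to look and compute and a tool call to move; the robot and the scene stay as the last step left them, time stands still between calls to the robot, and variables do not carry over. Pictures are saved under pics/ and viewed, at most 10 in all, crops included, and the job is handed in when it is done.

Besides the shell and the picture viewer there is one more tool, called as name([rows], argument=value, ...), one row to a line, values as JSON. step_arm: Moves the arm, as the interface text tells. Its arguments: {"type":"object","properties":{"commands":{"type":"array"}},"required":["commands"]}

```bash
ls; mkdir -p pics; python3 - <<'E'
from plant import env, eyes, ticket
import cv2,numpy as np,pickle
fs={n:eyes.grab_frame(n) for n in("scene","top")}
pickle.dump(fs,open("f0.pkl","wb"))
cv2.imwrite("pics/a.png",np.hstack([cv2.resize(fs[n]["color"],(400,300)) for n in fs])[:,:,::-1])
cv2.imwrite("pics/top.png",cv2.resize(fs["top"]["color"],(800,600))[:,:,::-1])
s=env.sense();print(s["time"],s["tcp_pos"],s["ee_rot"],s["width"])
for n in fs: print(n,-fs[n]["R"].T@fs[n]["t"])
E
```

```text
pics
0.1 [0.20503037 0.58967833 0.25507477] [[-9.44481495e-01  3.28563193e-01 -9.66436221e-04]
 [ 3.28564517e-01  9.44479400e-01 -2.00533585e-03]
 [ 2.53899552e-04 -2.21153925e-03 -9.99997522e-01]] 0.9954768239997533
scene [ 1.42942575 -0.68469978  0.85654385]
top [ 0.49452659 -0.00430299  0.87441477]
```

View pics/top.png

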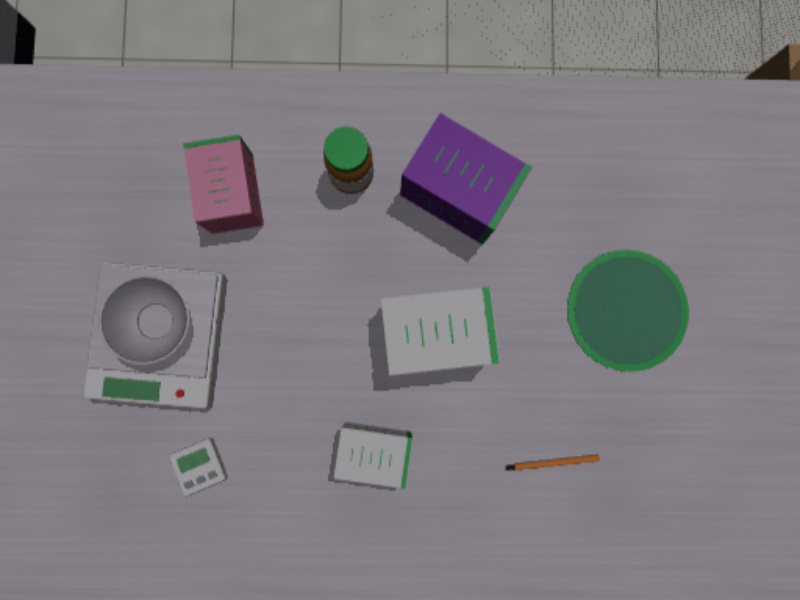

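View pics/a.png

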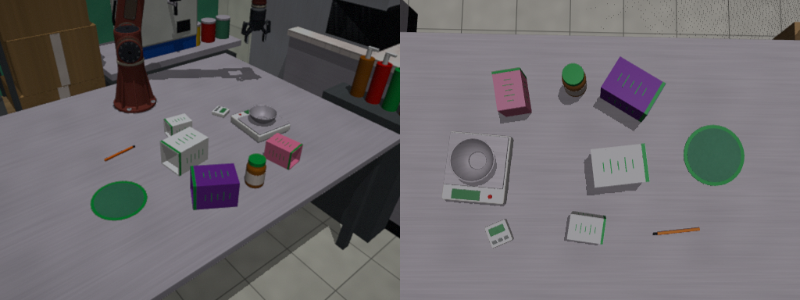

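Seen in the top view (800x600): the candidates are the large white box (440,332), small white box (373,458), purple box (465,178) and pink box (223,185). The large white one with the green rim to the right is meant, because pink and purple are excluded and it is the larger of the two whites. The mat is at (628,310), on the right, and the scale is on the left. Next I'll measure and confirm with a crop.

```bash
cat > h.py <<'E'
import numpy as np,cv2
def cloud(f):
    v,u=np.mgrid[:384,:512]; K=f["mtx"]; d=f["depth"]
    p=np.stack([(u-K[0,2])/K[0,0]*d,(v-K[1,2])/K[1,1]*d,d],-1)
    return (p-f["t"])@f["R"]
def plane(f,uv,z):
    c=-f["R"].T@f["t"]; r=f["R"].T@np.linalg.inv(f["mtx"])@np.array([*uv,1.]); return c+r*(z-c[2])/r[2]
E
python3 - <<'E'
import pickle; from h import *
fs=pickle.load(open("f0.pkl","rb")); f=fs["top"]; P=cloud(f)
cv2.imwrite("pics/crop.png",cv2.resize(f["color"][170:330,190:350],(640,640))[:600,:,::-1])
hsv=cv2.cvtColor(f["color"],cv2.COLOR_RGB2HSV)
m=(abs(P[...,2]-.104)<.01)&(f["depth"]>0); m[:, :]=m
v,u=np.mgrid[:384,:512]
win=(u>235)&(u<325)&(v>175)&(v<250)
q=P[m&win]; print(len(q),np.median(q[:,2]))
r=cv2.minAreaRect((q[:,:2]*1000).astype(np.float32)); print(r,cv2.boxPoints(r))
g=(hsv[...,0]>40)&(hsv[...,0]<90)&(hsv[...,1]>90)&win
print("rim",P[g&m].mean(0))
g=((hsv[...,0]>40)&(hsv[...,0]<95)&(hsv[...,1]>80)&(u>355)&(v>150)&(v<245)).astype(np.uint8)
c=max(cv2.findContours(g,0,2)[0],key=cv2.contourArea); (uv,rad)=cv2.minEnclosingCircle(c)
print("mat",plane(f,uv,.001),2*np.linalg.norm(plane(f,uv,0)-plane(f,(uv[0]+rad,uv[1]),0)))
for n,(a,b,c_,d) in dict(small=(205,270,265,320),purple=(250,340,65,160),pen=(315,390,280,310)).items():
    w=(u>a)&(u<b)&(v>c_)&(v<d)&(P[...,2]>(.004 if n=="pen" else .03))
    q=P[w];print(n,q.min(0),q.max(0))
E
```

```text
3471 0.10467320630034008
((531.3257446289062, -72.0753173828125), (104.60877227783203, 150.01414489746094), 6.765321731567383) [[ 470.5495      -3.7521338]
 [ 488.22162   -152.72173  ]
 [ 592.102     -140.3985   ]
 [ 574.4299       8.571091 ]]
rim [ 0.53708681 -0.12656751  0.10499202]
mat [ 0.56846761 -0.37226914  0.001     ] 0.19419162514544921
small [ 0.31431892 -0.03663959  0.03011275] [0.49452659 0.06969693 0.87441477]
purple [ 0.49452659 -0.19778105  0.03025893] [ 0.83554601 -0.00430299  0.87441477]
pen [ 0.3071901  -0.32918591  0.00403185] [ 0.49452659 -0.00430299  0.87441477]
```

View pics/crop.png

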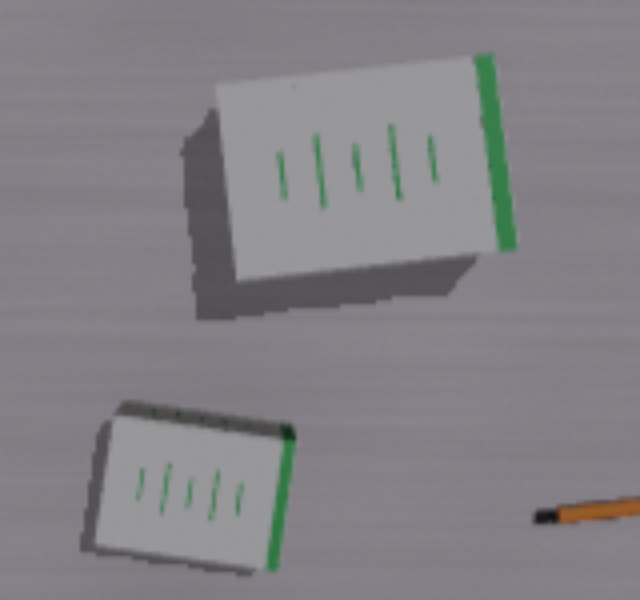

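step_arm([
  {"x":0,"y":0,"z":-20,"claw":85},
  {"x":0,"y":0,"z":-40,"claw":60},
  {"z":-60,"claw":40},
  {"z":-80,"claw":40},
  {"z":-100,"claw":40},
  {"z":-100,"claw":40},
  {"z":-100,"claw":40},
  {"z":-100,"claw":40},
  {"z":-100,"claw":40},
  {"z":-100,"claw":40},
])

```text
schema error: expected keys ax, ay, az, x, y, z, claw
```

The crop confirms the large white container: its top face measures 104.6 x 150 mm at z = 0.104, with the rim edge at -y. The mat measures about 190 mm. I'll grip the top wall at the rim with the tool horizontal and tip from there. First I'll compute the tool-frame targets.

```bash
cat >> h.py <<'E'
from scipy.spatial.transform import Rotation as Ro
th=np.radians(6.77); zc=np.array([np.sin(th),-np.cos(th),0]); rim=np.array([.540,-.1465,0])
X=np.cross([0,0,1.],-zc)
def Rt(tip): # tool orientation, tip=0 horizontal .. 90 down
    t=np.radians(tip); z=-zc*np.cos(t)-np.array([0,0,1])*np.sin(t); y=np.array([0,0,1])*np.cos(t)-zc*np.sin(t)
    return np.stack([np.cross(y,z),y,z],1)
def rel(p0,R0,p,R):
    w=Ro.from_matrix(R0.T@R).as_rotvec(degrees=True); d=R0.T@(np.asarray(p)-p0)*1000
    return dict(zip(["ax","ay","az","x","y","z"],[*np.round(w,1).tolist(),*np.round(d).tolist()]))
E
python3 - <<'E'
from plant import env; from h import *
s=env.sense();p,R=s["tcp_pos"],s["ee_rot"]
A=([.46,.05,.36],Rt(90)); B=([.56,-.29,.33],Rt(90)); C=([.56,-.29,.33],Rt(0))
print(rel(p,R,*A)); print(rel(*[np.array(A[0]),A[1]],*B)); print(rel(np.array(B[0]),B[1],*C)); print(rel(np.array(B[0]),B[1],*B))
E
```

```text
{'ax': -0.1, 'ay': -0.0, 'az': -26.0, 'x': -418.0, 'y': -426.0, 'z': -104.0}
{'ax': 0.0, 'ay': 0.0, 'az': 0.0, 'x': -59.0, 'y': -349.0, 'z': 30.0}
{'ax': -90.0, 'ay': 0.0, 'az': 0.0, 'x': 0.0, 'y': 0.0, 'z': 0.0}
{'ax': 0.0, 'ay': 0.0, 'az': 0.0, 'x': 0.0, 'y': 0.0, 'z': 0.0}
```

step_arm([
  {"ax":0,"ay":0,"az":-3,"x":-42,"y":-43,"z":-10,"claw":45},
  {"ax":0,"ay":0,"az":-5,"x":-84,"y":-86,"z":-20,"claw":45},
  {"ax":0,"ay":0,"az":-8,"x":-126,"y":-128,"z":-30,"claw":45},
  {"ax":0,"ay":0,"az":-10,"x":-168,"y":-170,"z":-40,"claw":45},
  {"ax":0,"ay":0,"az":-13,"x":-209,"y":-213,"z":-50,"claw":45},
  {"ax":0,"ay":0,"az":-16,"x":-251,"y":-256,"z":-60,"claw":45},
  {"ax":0,"ay":0,"az":-18,"x":-293,"y":-298,"z":-70,"claw":45},
  {"ax":0,"ay":0,"az":-21,"x":-335,"y":-341,"z":-85,"claw":45},
  {"ax":0,"ay":0,"az":-24,"x":-377,"y":-384,"z":-95,"claw":45},
  {"ax":0,"ay":0,"az":-26,"x":-418,"y":-426,"z":-104,"claw":45},
])

```text
time: 1.35
tcp_pos: [0.4605, 0.0487, 0.3605]
ee_rot: [[-0.993, -0.12, 0.0], [-0.12, 0.993, 0.0], [-0.0, 0.0, -1.0]]
ft_force: [0.1, 0.2, -0.0]
width: 0.521
gripper_force: 0.0
```

step_arm([
  {"ax":-5,"ay":0,"az":0,"x":-6,"y":-35,"z":3,"claw":45},
  {"ax":-10,"ay":0,"az":0,"x":-12,"y":-70,"z":6,"claw":45},
  {"ax":-15,"ay":0,"az":0,"x":-18,"y":-105,"z":9,"claw":45},
  {"ax":-20,"ay":0,"az":0,"x":-24,"y":-140,"z":12,"claw":45},
  {"ax":-25,"ay":0,"az":0,"x":-30,"y":-175,"z":15,"claw":45},
  {"ax":-30,"ay":0,"az":0,"x":-35,"y":-210,"z":18,"claw":45},
  {"ax":-35,"ay":0,"az":0,"x":-41,"y":-244,"z":21,"claw":45},
  {"ax":-40,"ay":0,"az":0,"x":-47,"y":-280,"z":24,"claw":45},
  {"ax":-45,"ay":0,"az":0,"x":-53,"y":-314,"z":27,"claw":45},
  {"ax":-50,"ay":0,"az":0,"x":-59,"y":-349,"z":30,"claw":45},
])

```text
time: 2.6
tcp_pos: [0.5603, -0.2901, 0.3296]
ee_rot: [[-0.993, -0.076, -0.091], [-0.118, 0.636, 0.763], [0.0, 0.768, -0.64]]
ft_force: [0.4, 0.1, -0.1]
width: 0.528
gripper_force: 0.0
```

step_arm([
  {"ax":-5,"ay":0,"az":0,"x":0,"y":0,"z":0,"claw":45},
  {"ax":-10,"ay":0,"az":0,"x":0,"y":0,"z":0,"claw":45},
  {"ax":-15,"ay":0,"az":0,"x":0,"y":0,"z":0,"claw":45},
  {"ax":-20,"ay":0,"az":0,"x":0,"y":0,"z":0,"claw":45},
  {"ax":-25,"ay":0,"az":0,"x":0,"y":0,"z":0,"claw":45},
  {"ax":-30,"ay":0,"az":0,"x":0,"y":0,"z":0,"claw":45},
  {"ax":-35,"ay":0,"az":0,"x":0,"y":0,"z":0,"claw":45},
  {"ax":-40,"ay":0,"az":0,"x":0,"y":0,"z":0,"claw":45},
  {"ax":-40,"ay":0,"az":0,"x":0,"y":0,"z":0,"claw":45},
  {"ax":-40,"ay":0,"az":0,"x":0,"y":0,"z":0,"claw":45},
])

```text
time: 3.85
tcp_pos: [0.5602, -0.2889, 0.3303]
ee_rot: [[-0.993, -0.0, -0.119], [-0.119, 0.001, 0.993], [-0.0, 1.0, -0.001]]
ft_force: [0.2, -0.0, 0.1]
width: 0.526
gripper_force: 0.0
```

```bash
python3 - <<'E'
from plant import env; from h import *
s=env.sense();p,R=s["tcp_pos"],s["ee_rot"]
print(s["time"],p,R.round(3),np.round(s["joint_positions"],1),s["width"],s["ft_force"])
E
```

```text
3.85 [ 0.56024242 -0.28891197  0.33030083] [[-0.993 -0.    -0.119]
 [-0.119  0.001  0.993]
 [-0.     1.    -0.001]] [ -48.6   46.5   66.8   60.1  139.1 -127.2] 0.5261654648920783 [ 0.2367694  -0.00124265  0.12487436]
```

step_arm([
  {"ax":0,"ay":0,"az":0,"x":0,"y":-28,"z":10,"claw":45},
  {"ax":0,"ay":0,"az":0,"x":1,"y":-56,"z":20,"claw":45},
  {"ax":0,"ay":0,"az":0,"x":1,"y":-85,"z":30,"claw":45},
  {"ax":0,"ay":0,"az":0,"x":2,"y":-114,"z":42,"claw":45},
  {"ax":0,"ay":0,"az":0,"x":2,"y":-142,"z":52,"claw":45},
  {"ax":0,"ay":0,"az":0,"x":2,"y":-171,"z":62,"claw":45},
  {"ax":0,"ay":0,"az":0,"x":3,"y":-200,"z":74,"claw":45},
  {"ax":0,"ay":0,"az":0,"x":3,"y":-228,"z":84,"claw":45},
  {"ax":0,"ay":0,"az":0,"x":3,"y":-228,"z":84,"claw":45},
  {"ax":0,"ay":0,"az":0,"x":3,"y":-228,"z":84,"claw":45},
])

```text
time: 5.1
tcp_pos: [0.5475, -0.2062, 0.1028]
ee_rot: [[-0.993, -0.001, -0.119], [-0.119, -0.0, 0.993], [-0.001, 1.0, 0.0]]
ft_force: [-0.3, -1.2, -0.1]
width: 0.527
gripper_force: 0.0
```

```bash
python3 - <<'E'
from plant import env,eyes; from h import *
s=env.sense();print(np.round(s["joint_positions"],1),s["ft_force"],s["ee_rot"].round(3),s["tcp_pos"])
a=eyes.grab_frame("top");b=eyes.grab_frame("wrist")
cv2.imwrite("pics/c.png",np.hstack([cv2.resize(x["color"],(400,300)) for x in(a,b)])[:,:,::-1])
E
```

```text
[ -45.1   58.8   74.5   48.8  125.  -146.8] [-0.31933116 -1.17234968 -0.14494786] [[-0.993 -0.001 -0.119]
 [-0.119 -0.     0.993]
 [-0.001  1.     0.   ]] [ 0.54753937 -0.20623756  0.10277604]
```

View pics/c.png

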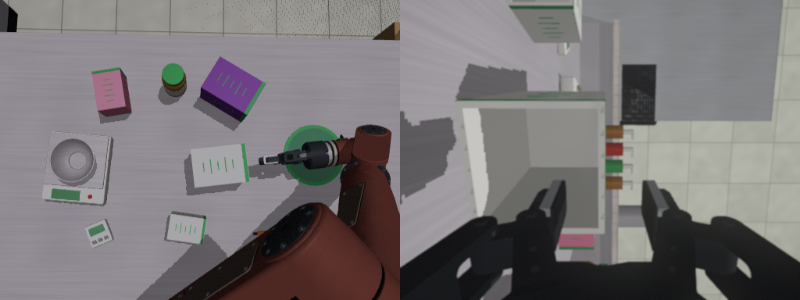

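The gripper is lined up: the container mouth is just ahead of the fingers in the top view, rim at (245,163). Joint 6 is close to its limit, so I'll take the same grasp turned half round.

step_arm([
  {"ax":0,"ay":0,"az":9,"x":0,"y":0,"z":0,"claw":45},
  {"ax":0,"ay":0,"az":18,"x":0,"y":0,"z":0,"claw":45},
  {"ax":0,"ay":0,"az":27,"x":0,"y":0,"z":0,"claw":45},
  {"ax":0,"ay":0,"az":36,"x":0,"y":0,"z":0,"claw":45},
  {"ax":0,"ay":0,"az":45,"x":0,"y":0,"z":0,"claw":45},
  {"ax":0,"ay":0,"az":54,"x":0,"y":0,"z":0,"claw":45},
  {"ax":0,"ay":0,"az":63,"x":0,"y":0,"z":0,"claw":45},
  {"ax":0,"ay":0,"az":72,"x":0,"y":0,"z":0,"claw":45},
  {"ax":0,"ay":0,"az":81,"x":0,"y":0,"z":0,"claw":45},
  {"ax":0,"ay":0,"az":90,"x":0,"y":0,"z":0,"claw":45},
])

```text
time: 6.45
tcp_pos: [0.5478, -0.2069, 0.1037]
ee_rot: [[0.003, 0.993, -0.118], [0.003, 0.118, 0.993], [1.0, -0.003, -0.002]]
ft_force: [-0.2, -0.4, -1.3]
width: 0.522
gripper_force: 0.0
```

step_arm([
  {"ax":0,"ay":0,"az":9,"x":0,"y":0,"z":0,"claw":45},
  {"ax":0,"ay":0,"az":18,"x":0,"y":0,"z":0,"claw":45},
  {"ax":0,"ay":0,"az":27,"x":0,"y":0,"z":0,"claw":45},
  {"ax":0,"ay":0,"az":36,"x":0,"y":0,"z":0,"claw":45},
  {"ax":0,"ay":0,"az":45,"x":0,"y":0,"z":0,"claw":45},
  {"ax":0,"ay":0,"az":54,"x":0,"y":0,"z":0,"claw":45},
  {"ax":0,"ay":0,"az":63,"x":0,"y":0,"z":0,"claw":45},
  {"ax":0,"ay":0,"az":72,"x":0,"y":0,"z":0,"claw":45},
  {"ax":0,"ay":0,"az":81,"x":0,"y":0,"z":0,"claw":45},
  {"ax":0,"ay":0,"az":90,"x":0,"y":0,"z":0,"claw":45},
])

```text
time: 7.7
tcp_pos: [0.5478, -0.2068, 0.1037]
ee_rot: [[0.993, -0.003, -0.118], [0.118, -0.003, 0.993], [-0.003, -1.0, -0.002]]
ft_force: [0.1, 0.6, -0.6]
width: 0.527
gripper_force: 0.0
```

```bash
python3 - <<'E'
from plant import env; from h import *
s=env.sense();print(np.round(s["joint_positions"],1),s["ft_force"],s["ee_rot"].round(3),s["tcp_pos"])
E
```

```text
[-45.1  58.7  74.5  48.8 124.9  33.4] [ 0.08483871  0.60614597 -0.57636603] [[ 0.993 -0.003 -0.118]
 [ 0.118 -0.003  0.993]
 [-0.003 -1.    -0.002]] [ 0.54779785 -0.20684668  0.10371536]
```

step_arm([
  {"ax":0,"ay":0,"az":0,"x":0,"y":2,"z":12,"claw":45},
  {"ax":0,"ay":0,"az":0,"x":0,"y":2,"z":24,"claw":45},
  {"ax":0,"ay":0,"az":0,"x":0,"y":2,"z":36,"claw":45},
  {"ax":0,"ay":0,"az":0,"x":0,"y":2,"z":48,"claw":45},
  {"ax":0,"ay":0,"az":0,"x":0,"y":2,"z":58,"claw":45},
  {"ax":0,"ay":0,"az":0,"x":0,"y":2,"z":66,"claw":45},
  {"ax":0,"ay":0,"az":0,"x":0,"y":2,"z":66,"claw":45},
  {"ax":0,"ay":0,"az":0,"x":0,"y":2,"z":66,"claw":30},
  {"ax":0,"ay":0,"az":0,"x":0,"y":2,"z":66,"claw":20},
  {"ax":0,"ay":0,"az":0,"x":0,"y":2,"z":66,"claw":12},
])

```text
time: 8.95
tcp_pos: [0.5395, -0.1407, 0.1003]
ee_rot: [[0.993, 0.0, -0.118], [0.118, -0.0, 0.993], [0.0, -1.0, -0.0]]
ft_force: [-0.2, -0.6, -0.5]
width: 0.14
gripper_force: 0.0
```

step_arm([
  {"ax":0,"ay":0,"az":0,"x":0,"y":0,"z":0,"claw":9},
  {"ax":0,"ay":0,"az":0,"x":0,"y":0,"z":0,"claw":7},
  {"ax":0,"ay":0,"az":0,"x":0,"y":0,"z":0,"claw":5},
  {"ax":0,"ay":0,"az":0,"x":0,"y":0,"z":0,"claw":3},
  {"ax":0,"ay":0,"az":0,"x":0,"y":0,"z":0,"claw":0},
  {"ax":0,"ay":0,"az":0,"x":0,"y":0,"z":0,"claw":0},
  {"ax":0,"ay":0,"az":0,"x":0,"y":0,"z":0,"claw":0},
  {"ax":0,"ay":0,"az":0,"x":0,"y":0,"z":0,"claw":0},
  {"ax":0,"ay":0,"az":0,"x":0,"y":0,"z":0,"claw":0},
  {"ax":0,"ay":0,"az":0,"x":0,"y":0,"z":0,"claw":0},
])

```text
time: 10.2
tcp_pos: [0.5394, -0.1406, 0.1016]
ee_rot: [[0.993, 0.001, -0.119], [0.119, 0.002, 0.993], [0.001, -1.0, 0.002]]
ft_force: [-0.2, 0.2, 5.1]
width: 0.046
gripper_force: 58.5
```

```bash
python3 - <<'E'
from h import *
a,h=144,102
def P(f): # (forward -zc, up)
    f=np.radians(f); return np.array([-(a*np.cos(f)-h*np.sin(f)),a*np.sin(f)+h*np.cos(f)])
for f0,fs in((0,np.arange(3.6,36.1,3.6)),(36,np.arange(39,66.1,3)),(66,np.arange(68.4,90.1,2.4))):
    g=np.radians(f0); Z=np.array([np.cos(g),-np.sin(g)]); Y=np.array([-np.sin(g),-np.cos(g)])
    for f in fs:
        d=P(f)-P(f0); print(round(-(f-f0),1),"y",round(d@Y,1),"z",round(d@Z,1))
    print()
E
```

```text
-3.6 y -8.8 z 6.7
-7.2 y -17.2 z 13.9
-10.8 y -25.2 z 21.7
-14.4 y -32.6 z 29.9
-18.0 y -39.5 z 38.6
-21.6 y -45.8 z 47.7
-25.2 y -51.6 z 57.1
-28.8 y -56.8 z 67.0
-32.4 y -61.3 z 77.1
-36.0 y -65.2 z 87.5

-3.0 y -7.4 z 5.5
-6.0 y -14.5 z 11.5
-9.0 y -21.3 z 17.7
-12.0 y -27.7 z 24.4
-15.0 y -33.8 z 31.3
-18.0 y -39.5 z 38.6
-21.0 y -44.8 z 46.1
-24.0 y -49.8 z 53.9
-27.0 y -54.3 z 62.0
-30.0 y -58.3 z 70.3

-2.4 y -5.9 z 4.4
-4.8 y -11.7 z 9.0
-7.2 y -17.2 z 13.9
-9.6 y -22.6 z 19.0
-12.0 y -27.7 z 24.4
-14.4 y -32.6 z 29.9
-16.8 y -37.3 z 35.6
-19.2 y -41.7 z 41.6
-21.6 y -45.8 z 47.7
-24.0 y -49.8 z 53.9
```

step_arm([
  {"ax":-3.6,"ay":0,"az":0,"x":0,"y":-9,"z":6.7,"claw":0},
  {"ax":-7.2,"ay":0,"az":0,"x":0,"y":-17.5,"z":14,"claw":0},
  {"ax":-10.8,"ay":0,"az":0,"x":0,"y":-25.5,"z":21.7,"claw":0},
  {"ax":-14.4,"ay":0,"az":0,"x":0,"y":-33,"z":30,"claw":0},
  {"ax":-18,"ay":0,"az":0,"x":0,"y":-40,"z":38.6,"claw":0},
  {"ax":-21.6,"ay":0,"az":0,"x":0,"y":-46,"z":47.7,"claw":0},
  {"ax":-25.2,"ay":0,"az":0,"x":0,"y":-52,"z":57,"claw":0},
  {"ax":-28.8,"ay":0,"az":0,"x":0,"y":-57,"z":67,"claw":0},
  {"ax":-32.4,"ay":0,"az":0,"x":0,"y":-61.5,"z":77,"claw":0},
  {"ax":-36,"ay":0,"az":0,"x":0,"y":-65.5,"z":87.5,"claw":0},
])

```text
time: 11.45
tcp_pos: [0.529, -0.0533, 0.1668]
ee_rot: [[0.993, 0.07, -0.096], [0.119, -0.585, 0.802], [0.0, -0.808, -0.589]]
ft_force: [-0.8, -0.1, 2.6]
width: 0.047
gripper_force: 59.1
```

```bash
python3 - <<'E'
from plant import env,eyes; from h import *
s=env.sense();print(np.round(s["joint_positions"],1),s["ft_force"],s["width"],s["gripper_force"])
a=eyes.grab_frame("scene")
cv2.imwrite("pics/d.png",cv2.resize(a["color"][100:300,100:400],(750,500))[:,:,::-1])
E
```

```text
[-33.   25.8  99.5  38.5  94.7  38.9] [-0.78318129 -0.06725824  2.59946199] 0.04683617176111611 59.0698778629303
```

View pics/d.png

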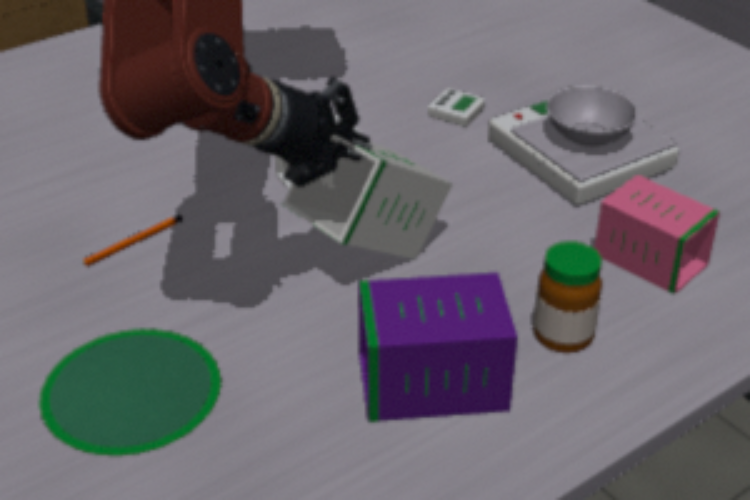

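The container, rim around (370,200), is held and tipped about 36° on its foot edge, with nothing else disturbed. I'll continue the tip.

step_arm([
  {"ax":-3,"ay":0,"az":0,"x":0,"y":-7.4,"z":5.5,"claw":0},
  {"ax":-6,"ay":0,"az":0,"x":0,"y":-14.5,"z":11.5,"claw":0},
  {"ax":-9,"ay":0,"az":0,"x":0,"y":-21.3,"z":17.7,"claw":0},
  {"ax":-12,"ay":0,"az":0,"x":0,"y":-27.7,"z":24.4,"claw":0},
  {"ax":-15,"ay":0,"az":0,"x":0,"y":-33.8,"z":31.3,"claw":0},
  {"ax":-18,"ay":0,"az":0,"x":0,"y":-39.5,"z":38.6,"claw":0},
  {"ax":-21,"ay":0,"az":0,"x":0,"y":-44.8,"z":46,"claw":0},
  {"ax":-24,"ay":0,"az":0,"x":0,"y":-49.8,"z":54,"claw":0},
  {"ax":-27,"ay":0,"az":0,"x":0,"y":-54.3,"z":62,"claw":0},
  {"ax":-30,"ay":0,"az":0,"x":0,"y":-58.3,"z":70,"claw":0},
])

```text
time: 12.75
tcp_pos: [0.5188, 0.0373, 0.1729]
ee_rot: [[0.993, 0.109, -0.047], [0.119, -0.907, 0.404], [0.001, -0.407, -0.914]]
ft_force: [-0.5, 1.2, 4.6]
width: 0.05
gripper_force: 59.7
```

step_arm([
  {"ax":-2.4,"ay":0,"az":0,"x":0,"y":-5.9,"z":4.4,"claw":0},
  {"ax":-4.8,"ay":0,"az":0,"x":0,"y":-11.7,"z":9,"claw":0},
  {"ax":-7.2,"ay":0,"az":0,"x":0,"y":-17.2,"z":13.9,"claw":0},
  {"ax":-9.6,"ay":0,"az":0,"x":0,"y":-22.6,"z":19,"claw":0},
  {"ax":-12,"ay":0,"az":0,"x":0,"y":-27.7,"z":24.4,"claw":0},
  {"ax":-14.4,"ay":0,"az":0,"x":0,"y":-32.6,"z":29.9,"claw":0},
  {"ax":-16.8,"ay":0,"az":0,"x":0,"y":-37.3,"z":35.6,"claw":0},
  {"ax":-19.2,"ay":0,"az":0,"x":0,"y":-41.7,"z":41.6,"claw":0},
  {"ax":-21.6,"ay":0,"az":0,"x":0,"y":-45.8,"z":47.7,"claw":0},
  {"ax":-24,"ay":0,"az":0,"x":0,"y":-49.8,"z":53.9,"claw":0},
])

```text
time: 14.0
tcp_pos: [0.511, 0.1046, 0.1444]
ee_rot: [[0.993, 0.119, 0.001], [0.119, -0.993, -0.0], [0.001, 0.0, -1.0]]
ft_force: [-6.2, -2.6, 21.0]
width: 0.049
gripper_force: 62.1
```

```bash
python3 - <<'E'
from plant import env,eyes; from h import *
s=env.sense();print(s["tcp_pos"],s["ee_rot"].round(3),s["ft_force"],s["wrist_torque"],np.round(s["joint_positions"],1),s["width"])
a=eyes.grab_frame("scene");b=eyes.grab_frame("wrist")
cv2.imwrite("pics/e.png",np.hstack([cv2.resize(a["color"][80:260,130:370],(400,300)),cv2.resize(b["color"],(400,300))])[:,:,::-1])
E
```

```text
[0.51096509 0.10456457 0.1443614 ] [[ 0.993  0.119  0.001]
 [ 0.119 -0.993 -0.   ]
 [ 0.001  0.    -1.   ]] [-6.20395002 -2.59029717 20.98455515] [-0.61322109  1.10403409 -0.0450254 ] [  3.9   7.2 111.5  -0.   61.2  87. ] 0.04875495137604844
```

View pics/e.png

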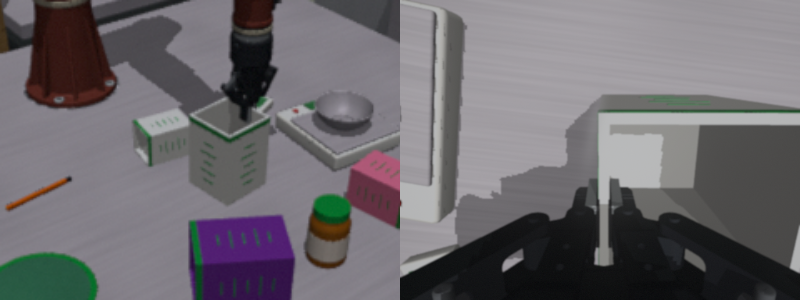

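The container stands upright on its foot, with its rim at (230,125) in the left half and the grip on its left wall in the wrist view. It is pressing about 20 N, so I'll ease up 1 mm and slide 430 mm along tool y to the mat.

step_arm([
  {"ax":0,"ay":0,"az":0,"x":0,"y":0,"z":-1,"claw":0},
  {"ax":0,"ay":0,"az":0,"x":0,"y":5,"z":-1,"claw":0},
  {"ax":0,"ay":0,"az":0,"x":0,"y":15,"z":-1,"claw":0},
  {"ax":0,"ay":0,"az":0,"x":0,"y":30,"z":-1,"claw":0},
  {"ax":0,"ay":0,"az":0,"x":0,"y":46,"z":-1,"claw":0},
  {"ax":0,"ay":0,"az":0,"x":0,"y":62,"z":-1,"claw":0},
  {"ax":0,"ay":0,"az":0,"x":0,"y":78,"z":-1,"claw":0},
  {"ax":0,"ay":0,"az":0,"x":0,"y":94,"z":-1,"claw":0},
  {"ax":0,"ay":0,"az":0,"x":0,"y":105,"z":-1,"claw":0},
  {"ax":0,"ay":0,"az":0,"x":0,"y":110,"z":-1,"claw":0},
])

```text
time: 15.35
tcp_pos: [0.5242, -0.0042, 0.1449]
ee_rot: [[0.993, 0.117, 0.002], [0.117, -0.993, 0.005], [0.002, -0.005, -1.0]]
ft_force: [-1.8, 8.8, 9.5]
width: 0.047
gripper_force: 60.4
```

step_arm([
  {"ax":0,"ay":0,"az":0,"x":0,"y":6,"z":0,"claw":0},
  {"ax":0,"ay":0,"az":0,"x":0,"y":20,"z":0,"claw":0},
  {"ax":0,"ay":0,"az":0,"x":0,"y":37,"z":0,"claw":0},
  {"ax":0,"ay":0,"az":0,"x":0,"y":55,"z":0,"claw":0},
  {"ax":0,"ay":0,"az":0,"x":0,"y":73,"z":0,"claw":0},
  {"ax":0,"ay":0,"az":0,"x":0,"y":91,"z":0,"claw":0},
  {"ax":0,"ay":0,"az":0,"x":0,"y":109,"z":0,"claw":0},
  {"ax":0,"ay":0,"az":0,"x":0,"y":127,"z":0,"claw":0},
  {"ax":0,"ay":0,"az":0,"x":0,"y":142,"z":0,"claw":0},
  {"ax":0,"ay":0,"az":0,"x":0,"y":150,"z":0,"claw":0},
])

```text
time: 16.6
tcp_pos: [0.5418, -0.1528, 0.145]
ee_rot: [[0.993, 0.117, 0.001], [0.117, -0.993, 0.006], [0.002, -0.005, -1.0]]
ft_force: [-0.5, 10.1, 10.1]
width: 0.048
gripper_force: 60.8
```

step_arm([
  {"ax":0,"ay":0,"az":0,"x":0,"y":6,"z":0,"claw":0},
  {"ax":0,"ay":0,"az":0,"x":0,"y":20,"z":0,"claw":0},
  {"ax":0,"ay":0,"az":0,"x":0,"y":37,"z":0,"claw":0},
  {"ax":0,"ay":0,"az":0,"x":0,"y":56,"z":0,"claw":0},
  {"ax":0,"ay":0,"az":0,"x":0,"y":76,"z":0,"claw":0},
  {"ax":0,"ay":0,"az":0,"x":0,"y":96,"z":0,"claw":0},
  {"ax":0,"ay":0,"az":0,"x":0,"y":116,"z":0,"claw":0},
  {"ax":0,"ay":0,"az":0,"x":0,"y":136,"z":0,"claw":0},
  {"ax":0,"ay":0,"az":0,"x":0,"y":154,"z":0,"claw":0},
  {"ax":0,"ay":0,"az":0,"x":0,"y":170,"z":0,"claw":0},
])

```text
time: 17.85
tcp_pos: [0.5618, -0.3211, 0.1451]
ee_rot: [[0.993, 0.118, 0.0], [0.118, -0.993, 0.006], [0.001, -0.006, -1.0]]
ft_force: [-1.4, 10.1, 12.9]
width: 0.048
gripper_force: 61.2
```

```bash
python3 - <<'E'
from plant import env,eyes; from h import *
s=env.sense();print(s["time"],s["tcp_pos"],s["ft_force"],s["ee_rot"].round(3))
a=eyes.grab_frame("scene");b=eyes.grab_frame("top")
cv2.imwrite("pics/g.png",np.hstack([cv2.resize(x["color"],(400,300)) for x in (a,b)])[:,:,::-1])
P=cloud(b);q=P[(abs(P[...,2]-.15)<.006)&(P[...,1]<-.29)&(P[...,1]>-.45)&(P[...,0]>.48)&(P[...,0]<.65)]
r=cv2.minAreaRect((q[:,:2]*1000).astype(np.float32));print(len(q),np.median(q[:,2]),r)
E
```

```text
17.85 [ 0.56183558 -0.32107819  0.14514455] [-1.35296229 10.11389979 12.86992576] [[ 0.993  0.118  0.   ]
 [ 0.118 -0.993  0.006]
 [ 0.001 -0.006 -1.   ]]
253 0.15063387976249584 ((565.3863525390625, -349.1858825683594), (70.96941375732422, 113.155029296875), 88.61548614501953)
```

View pics/g.png

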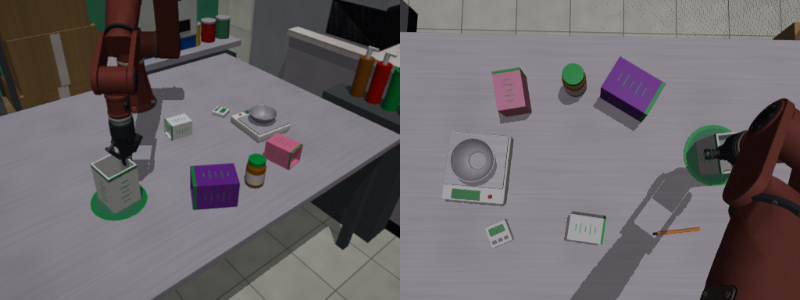

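The container stands on the mat at (116,185) left and (720,150) right, partly hidden by the arm. I'll release it and retract upward.

step_arm([
  {"ax":0,"ay":0,"az":0,"x":0,"y":0,"z":0,"claw":0},
  {"ax":0,"ay":0,"az":0,"x":0,"y":0,"z":0,"claw":0},
  {"ax":0,"ay":0,"az":0,"x":0,"y":0,"z":0,"claw":8},
  {"ax":0,"ay":0,"az":0,"x":0,"y":0,"z":0,"claw":14},
  {"ax":0,"ay":0,"az":0,"x":0,"y":0,"z":0,"claw":20},
  {"ax":0,"ay":0,"az":0,"x":0,"y":0,"z":0,"claw":25},
  {"ax":0,"ay":0,"az":0,"x":0,"y":0,"z":0,"claw":30},
  {"ax":0,"ay":0,"az":0,"x":0,"y":0,"z":0,"claw":30},
  {"ax":0,"ay":0,"az":0,"x":0,"y":0,"z":0,"claw":30},
  {"ax":0,"ay":0,"az":0,"x":0,"y":0,"z":0,"claw":30},
])

```text
time: 19.2
tcp_pos: [0.5613, -0.3233, 0.1439]
ee_rot: [[0.993, 0.119, 0.0], [0.119, -0.993, -0.0], [0.0, 0.0, -1.0]]
ft_force: [-0.1, -0.2, 0.0]
width: 0.353
gripper_force: 0.0
```

step_arm([
  {"ax":0,"ay":0,"az":0,"x":0,"y":0,"z":-6,"claw":30},
  {"ax":0,"ay":0,"az":0,"x":0,"y":0,"z":-14,"claw":30},
  {"ax":0,"ay":0,"az":0,"x":0,"y":0,"z":-24,"claw":30},
  {"ax":0,"ay":0,"az":0,"x":0,"y":0,"z":-38,"claw":30},
  {"ax":0,"ay":0,"az":0,"x":0,"y":0,"z":-60,"claw":30},
  {"ax":0,"ay":0,"az":0,"x":0,"y":0,"z":-90,"claw":30},
  {"ax":0,"ay":0,"az":0,"x":0,"y":-30,"z":-120,"claw":30},
  {"ax":0,"ay":0,"az":0,"x":0,"y":-80,"z":-130,"claw":30},
  {"ax":0,"ay":0,"az":0,"x":0,"y":-130,"z":-130,"claw":30},
  {"ax":0,"ay":0,"az":0,"x":0,"y":-180,"z":-130,"claw":30},
])

```text
time: 20.45
tcp_pos: [0.5399, -0.1432, 0.2755]
ee_rot: [[0.993, 0.118, 0.002], [0.118, -0.993, -0.001], [0.002, 0.001, -1.0]]
ft_force: [0.3, 0.1, 0.9]
width: 0.353
gripper_force: 0.0
```

step_arm([
  {"ax":0,"ay":0,"az":0,"x":0,"y":-50,"z":0,"claw":30},
  {"ax":0,"ay":0,"az":0,"x":0,"y":-100,"z":0,"claw":30},
  {"ax":0,"ay":0,"az":0,"x":0,"y":-150,"z":0,"claw":30},
  {"ax":0,"ay":0,"az":0,"x":0,"y":-200,"z":0,"claw":30},
  {"ax":0,"ay":0,"az":0,"x":0,"y":-220,"z":0,"claw":30},
  {"ax":0,"ay":0,"az":0,"x":0,"y":-220,"z":0,"claw":30},
  {"ax":0,"ay":0,"az":0,"x":0,"y":-220,"z":0,"claw":30},
  {"ax":0,"ay":0,"az":0,"x":0,"y":-220,"z":0,"claw":30},
  {"ax":0,"ay":0,"az":0,"x":0,"y":-220,"z":0,"claw":30},
  {"ax":0,"ay":0,"az":0,"x":0,"y":-220,"z":0,"claw":30},
])

```text
time: 21.7
tcp_pos: [0.5138, 0.0734, 0.2738]
ee_rot: [[0.993, 0.118, -0.0], [0.118, -0.993, -0.0], [-0.0, 0.0, -1.0]]
ft_force: [0.3, -0.7, -0.8]
width: 0.353
gripper_force: 0.0
```

```bash
python3 - <<'E'
from plant import env,eyes; from h import *
s=env.sense();print(s["time"],s["tcp_pos"],s["ft_force"])
a=eyes.grab_frame("scene");b=eyes.grab_frame("top")
cv2.imwrite("pics/k.png",np.hstack([cv2.resize(x["color"],(400,300)) for x in (a,b)])[:,:,::-1])
P=cloud(b);q=P[(abs(P[...,2]-.15)<.006)&(P[...,1]<-.25)&(P[...,1]>-.47)&(P[...,0]>.45)&(P[...,0]<.68)]
r=cv2.minAreaRect((q[:,:2]*1000).astype(np.float32));print(len(q),q[:,2].min(),q[:,2].max(),r, np.hypot(r[0][0]-568.5,r[0][1]+372.3))
E
```

```text
21.7 [0.51384694 0.07339085 0.27375705] [ 0.3446335  -0.70526953 -0.78096627]
690 0.14400545728604602 0.1549157010717593 ((567.4281616210938, -373.2924499511719), (104.89765930175781, 107.1344985961914), 6.727005958557129) 1.460751319040107
```

View pics/k.png

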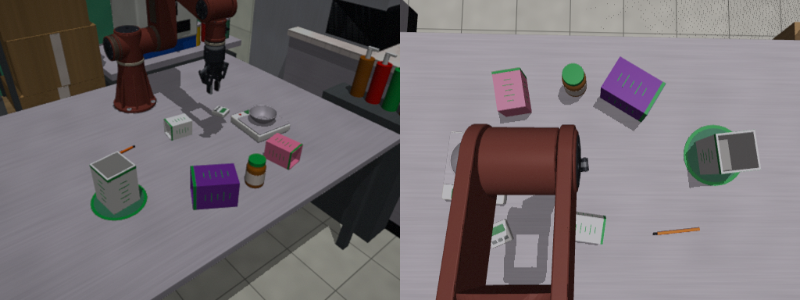

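The container stands upright on the mat at (117,185), about 1.5 mm from its centre, and the arm is clear.

```bash
python3 -c "
from plant import ticket
print(ticket.finish_job())"
```

```text
the job is handed in; nothing more can be done
None
```

The container was tipped up onto its foot and slid onto the mat, then released standing upright about 1.5 mm from the mat's centre; the job is handed in, but no verdict came back.

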